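Prop the power box lid and load its backup cell

ROBOT

A 6-joint arm with a two-finger parallel gripper is mounted at the origin on the work surface. World frame = base frame: x ahead of the robot, y to its left, z up, the work surface at z = 0. Lengths are in m, angles in degrees, forces in N, time in s.
With the tool pointing down it reaches from about 0.325 to 1 m from the base axis. Payload 5.1 kg.
Tool frame: the origin (TCP) lies midway between the tips of the shut fingers; the grasp point (between the pads) lies 19 mm behind it (manip.pinch_z is the distance from the TCP to the grasp point, in m); x points along the fingers, z is the direction in which the jaws open and shut, and the axes are right-handed (so a half turn about x gives the same grasp; the last joint's range is limited). The gripper opens to 85 mm and grips with 20 to 120 N. Pads are 22 mm wide; open, the fingers measure 114 mm over their backs; the gripper's body (76 mm by 85 mm) begins 54 mm behind the grasp point. The pads swing forward as they close: fully open they stand 13 mm farther back than shut.
Start: joints at [-81.853, 7.093, 94.555, -0, 78.352, -4.733], TCP at [0.145, -0.634, 0.231] pointing down, gripper open.
Joint ranges: [-149.61, 149.61], [-58.7, 133.49], [1.44, 155.28], [-77.14, 257.14], [18.33, 153.61], [-166.67, 166.67]. Speed limits (degrees/s): [147.25, 147.25, 180, 180, 180, 180].

INTERFACE

Orientations are given as a 3x3 rotation matrix whose columns are the frame's x, y, z axes.
In Python, from station import manip, kin, optics, sign_off gives the robot as it stands. Calls block until the motion is done:
- manip.reach(position, orientation): joint-space move of the TCP to a pose.
- manip.move_l(position, attitude=None, v=0.15, contact_N=None): straight line of the TCP; attitude=None keeps the orientation; v is the mean speed in m/s. With contact_N (N) it stops when the force on the tool has changed by that much, and returns True; else False.
- manip.move_joints(angles): joint-space move.
- manip.move_gripper(opening, f_grip=None): finger opening in m; f_grip is the grip in N (None keeps the last); returns when the fingers have stopped.
- manip.wait(seconds).
- kin.solve_ik(position, orientation): joint angles nearest the present ones, or None.
- manip.observe(): the state.
- optics.grab_frame(name): name is "scene" or "top"; returns the picture (400x640x3 uint8, blue, green, red); there is no depth.
- optics.camera_info(name): a dict with "fx", "fy", "cx", "cy" (pixels), "R" (3x3) and "t" (3): a world point X has camera coordinates R X + t. Camera axes: x right, y down, z forward; pixel columns grow to the right and rows downward; lengths in m; the calibration is good to about 2 mm. A picture is of the moment at which its call begins. camera_info takes no time and is no camera call.
A pose or a line that the arm cannot do raises manip.IKError and nothing moves.
- sign_off(): hands the job in, once; it reports no verdict.
The state is a dict: "time_s": time; "q": joint angles; "joint_vel": joint speeds; "joint_torque": joint torques, N m; "ee_pos": TCP position; "tcp_rot": TCP orientation; "contact_force": force on the tool from outside, world axes, zero at the start; "wrist_torque": the same for the moment, N m; "finger_gap": finger opening in m.
Only numpy, scipy, OpenCV 4.12 (cv2) and the standard library are available. Lean on these libraries where they do the work, as an engineer would, in place of code of your own. Each camera call takes 0.05 s, during which the arm holds its last target.

TASK

Open the clear lid of the cream power box by its red tab, swing the prop rod up out of its clip and lower the lid gently, without letting it slam, so that the rod's yellow tip sits in the yellow slot and the rod carries the lid. Then load the green cell from its stand into the box: plain end pushed back against the spring contact, button end dropped in behind the brass contact post, lying fully down in the saddles. Leave the lid propped and do not knock the other things on the bench about.

Things in the scene. Friction and masses are not known exactly. Their poses are not given: they have to be found in the camera images.
- box: Cream open box, fixed, 220 (x) by 310 (y) by 90 high, walls and floor 8. Origin: centre of its underside; x points from the front wall (robot's side) to the rear, y left, z up; its yaw varies. 'box (x,y,z)' below: this frame, mm. Inside: blue block x -5..65, y -58..-22, top z 28; terminal strip x -55..55, y 100..130, top z 29; pivot plate just right of the rod's pivot, top z 80.
- lid_hinge (a point): On the lid's hinge line (along box y), at box (110, 0, 90), the rear rim.
- lid (a joint): Lid angle, rad: 0 closed, grows as the front edge rises, stop at 1.4. Clear plate, 224 from hinge line to front edge, 316 wide, 8 thick, about 0.7 kg. The stiff hinge holds it when left above about 1.27 rad; left below about 1.1 it falls until shut or caught by the rod. With the rod's tip in the slot it rests at about 0.95 rad.
- lid_tab (a point): Middle of the red pull tab, where to pinch it: it sticks out 50 in front of the lid's front edge in the plane of the lid, 16 wide (along y), 12 thick; this point is 250 from the hinge line and 4 above the lid's underside, at box y 0. The tab turns with the lid.
- lid_slot (a point): Centre of the slot under the lid: two yellow lips 14 deep, 18 apart at the root and 36 apart at the mouth (measured along the lid), 155 from the hinge line, at box y -105, 7 below the lid's underside. Turns with the lid.
- rod (a joint): Prop rod angle in rad: 0 lying level in its clip (pointing to the rear), grows as the tip swings up and forward. Range 0 to 1.6. Stiff pivot: it stays where it is left, about 0.5 to 1 N at the sleeve moves it, the clip adds nothing. The tip is under the slot, ready for the lid, at 0.97 rad (0.9 to 1.05 will do: the lips guide it in).
- rod_pivot (a point): Pivot of the rod (axis along box y) at box (-80, -105, 74).
- rod_grip (a point): Middle of the rod's red sleeve, 36 long, 12 thick, 100 from the pivot. The rod is 168 long from pivot to tip centre, 8 thick; 42 clear to the right wall. Below it the box is open down to the floor, except for the black clip at box x 52..64.
- rod_tip (a point): Centre of the yellow ball of 14 diameter at the rod's free end, 168 from the pivot.
- cradle (a point): Where the middle of the loaded cell must lie: box (10, 30, 45). Two black V saddles 33 before and behind it, 12 thick (along x), carry the cell, their tops at z 40; between them the space is free down to the floor.
- contact (a point): Front face of the brass contact post, which the cell's button touches: box (60, 30, 45). The post is 26 wide, 6 thick and its top is at z 46 (1 above the axis of the loaded cell).
- spring (a joint): Spring contact plate, in m: 0 at rest, with its face at box x -32, grows as it is pushed to the front, stop at 0.020. Plate 30 wide, from z 20 to 68. Force 0.75 N at the start, rising 0.25 N per mm. With the cell loaded it reads about 0.008, when its face is at box x -40. Its black carrier stands at box x -88..-82, top z 56.
- cell_mid (a point): Middle of the loose green cell, on its axis, x axis towards the button. Diameter 34, 100 long in all, of which the brass button (12 diameter) is 4. About 0.2 kg. It lies level, axis 48 above the bench, button away from the robot within 25 degrees, in a fixed stand: base 120 by 80 by 12 high, two V saddles as in the box, 33 either side of its middle (cell up to 5 off).
- cell_button (a point): End of the cell's button, 50 from its middle.
- spray: Blue upright can, 60 diameter, 170 high, loose. Origin under its centre. Bystander.
- tin: Brass-coloured upright tin, 80 diameter, 90 high, loose. Origin under its centre. Bystander.
- nut_tray: Fixed orange tray of nuts, 120 by 80 by 30 high, in the place left or right where the cell stand is not. Origin: centre of underside.
- wrench: Loose wrench lying on the bench in front of the box. Bystander.
- hammer: Loose hammer lying on the bench at the left. Bystander.
- driver: Loose screwdriver lying on the bench at the right. Bystander.
- oil: Yellow upright bottle, 60 diameter, 160 high, loose, at the rear left. Origin under its centre. Bystander.
- tube: Loose offcut of square steel tube, 150 by 40 by 40, at the rear right. Bystander.
Things that resemble listed ones, but are neither listed nor needed, are in the scene too. Of the things shaped like the part that bears cell_mid, the green one is meant.

How it is judged:
By the outcome, as a careful person would: the job done as asked, in the order asked, and still so for the second after the job is handed in, with the robot touching nothing.
It also fails if it takes over 72 s, if anything falls off the work surface, if the arm or the gripper's body presses on something with over 40 N, if the wrist force passes 120 N, or if a joint passes its speed limit or range.

## Working session

There is one attempt and no reset: what is moved stays moved. The work goes in short steps, each a Python script; the robot and the scene stay as the last script left them, time stands still between calls to the robot, and variables do not carry over. Pictures are saved under pics/ and viewed, and the job is handed in when it is done.

```bash
ls; mkdir -p pics; python3 - <<'E'
from station import manip,kin,optics
import cv2
for n in("scene","top"):
    cv2.imwrite(f"pics/{n}0.png",optics.grab_frame(n)); c=optics.camera_info(n); print(n,c)
print(manip.observe(), manip.pinch_z)
E
```

```text
pics
scene {'fx': 370.60625681037277, 'fy': 370.60625681037277, 'cx': 324.23513241824344, 'cy': 195.9228966659662, 'R': array([[ 0.29396405,  0.95581561,  0.00128678],
       [ 0.70714665, -0.216579  , -0.67308035],
       [-0.64306201,  0.19877136, -0.73956825]]), 't': array([-0.11309444, -0.30859829,  1.66576071])}
top {'fx': 462.53593287624767, 'fy': 462.53593287624767, 'cx': 320.62392828101997, 'cy': 195.24180091192412, 'R': array([[ 0.01091143, -0.99993325, -0.00379974],
       [-0.99816282, -0.01066547, -0.05964246],
       [ 0.05959795,  0.00444354, -0.99821257]]), 't': array([-0.07061917,  0.50670704,  1.49736636])}
{'time_s': 0.1, 'q': array([-8.18527441e+01,  7.13089968e+00,  9.46283602e+01, -2.78369506e-04,
        7.83497177e+01, -4.73198574e+00]), 'joint_vel': array([-2.79051226e-02, -9.88817909e-03, -1.88612657e-01, -2.72151962e-02,
        5.24605216e-02,  1.14416079e-04]), 'joint_torque': array([ 4.06768959e-04, -4.24929607e+01, -3.66654432e+01, -1.64565859e-04,
        3.88612098e-03, -7.24313622e-06]), 'ee_pos': array([ 0.14478125, -0.6330986 ,  0.23014135]), 'tcp_rot': array([[-2.74259812e-04,  9.74841815e-01,  2.22897645e-01],
       [ 1.88214538e-03,  2.22897762e-01, -9.74840010e-01],
       [-9.99998191e-01,  1.52166335e-04, -1.89592592e-03]]), 'contact_force': array([0.44463749, 0.51104782, 0.18351648]), 'wrist_torque': array([ 0.03908882, -0.0046131 ,  0.01845092]), 'finger_gap': 0.08550785390850095} 0.0187
```

View pics/scene0.png

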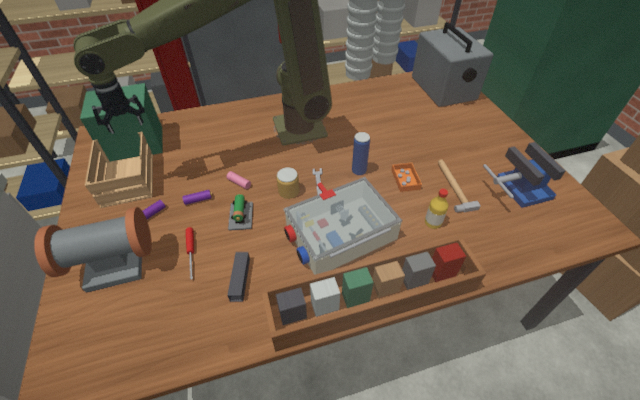

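View pics/top0.png

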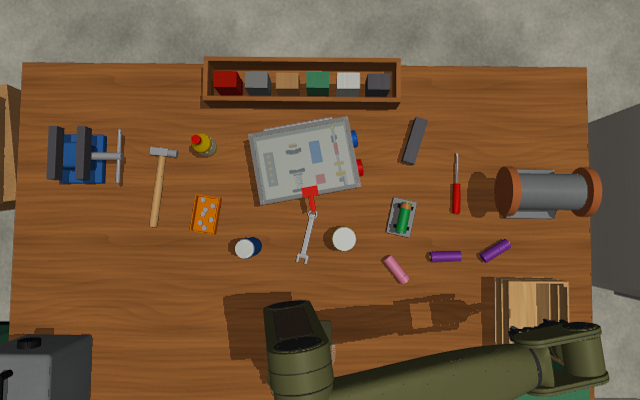

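The scene view shows the box at about (343,225) and the green cell at (239,209). In the top view the box is at (304,160), the red tab at (310,191), the green cell in its stand at (403,217), the tin at (344,239), the wrench at (308,237) and the spray can at (247,248). I'll enlarge these areas.

```bash
python3 - <<'E'
import cv2
t=cv2.imread("pics/top0.png");s=cv2.imread("pics/scene0.png")
cv2.imwrite("pics/t0c.png",cv2.resize(t[110:255,235:430],None,fx=4,fy=4,interpolation=cv2.INTER_CUBIC))
cv2.imwrite("pics/s0c.png",cv2.resize(s[150:280,215:410],None,fx=4,fy=4,interpolation=cv2.INTER_CUBIC))
E
```

```text
(no output)
```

View pics/t0c.png

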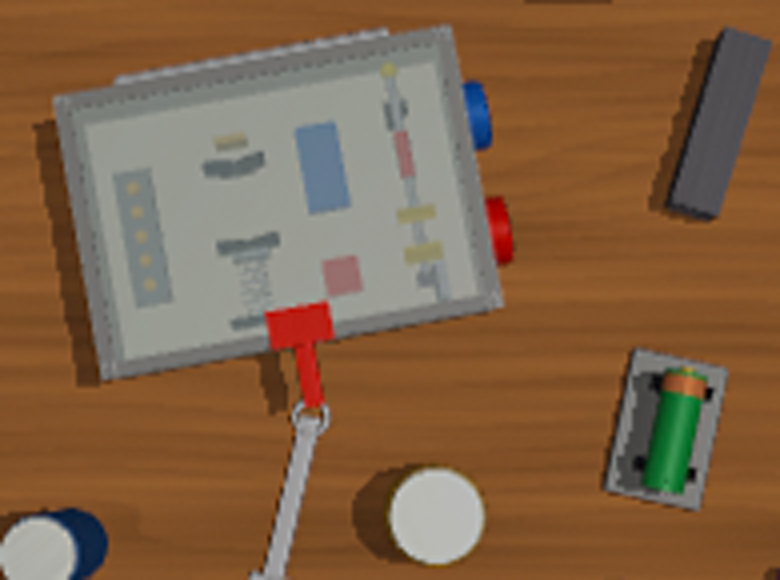

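View pics/s0c.png

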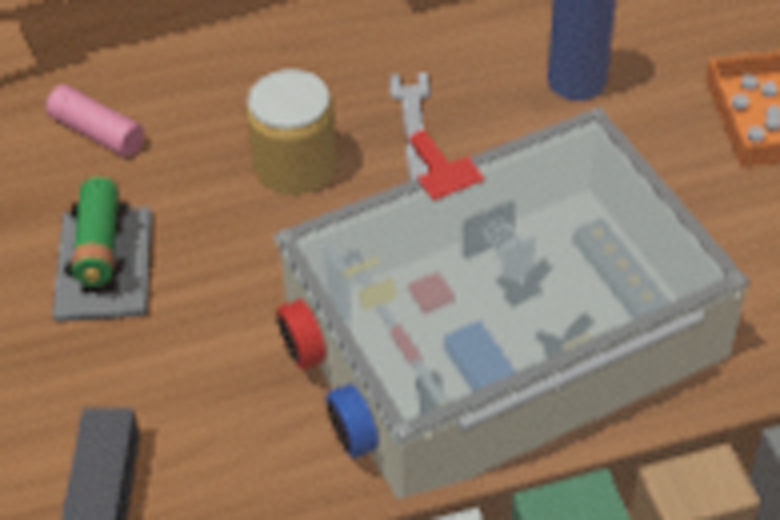

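```bash
cat > h.py <<'E'
import numpy as np, cv2
from station import manip,kin,optics
C={n:optics.camera_info(n) for n in("scene","top")}
def ray(n,u,v):
    c=C[n]; d=np.array([(u-c['cx'])/c['fx'],(v-c['cy'])/c['fy'],1.]); return -c['R'].T@c['t'], c['R'].T@d
def plane(n,u,v,z):
    o,d=ray(n,u,v); return o+d*(z-o[2])/d[2]
def proj(n,X):
    c=C[n]; p=c['R']@np.asarray(X)+c['t']; return np.array([c['fx']*p[0]/p[2]+c['cx'],c['fy']*p[1]/p[2]+c['cy']])
def tri(a,b): # a,b=(name,u,v)
    A=np.zeros((3,3));y=np.zeros(3);L=[]
    for q in(a,b):
        o,d=ray(*q); d/=np.linalg.norm(d);P=np.eye(3)-np.outer(d,d);A+=P;y+=P@o;L.append((o,P))
    X=np.linalg.solve(A,y); return X,[np.linalg.norm(P@(X-o))*1e3 for o,P in L]
def blob(img,lo,hi,roi,minA=4):
    "centroid, area list of hsv mask in roi (u0,v0,u1,v1)"
    h=cv2.cvtColor(img,cv2.COLOR_BGR2HSV); m=cv2.inRange(h,lo,hi); M=np.zeros_like(m)
    u0,v0,u1,v1=roi; M[v0:v1,u0:u1]=m[v0:v1,u0:u1]
    n,l,s,c=cv2.connectedComponentsWithStats(M)
    return M,sorted([(s[i,4],c[i].round(2),s[i,:4]) for i in range(1,n) if s[i,4]>=minA],key=lambda t:-t[0])
E
python3 - <<'E'
from h import *
np.set_printoptions(precision=4,suppress=True)
t=cv2.imread("pics/top0.png");s=cv2.imread("pics/scene0.png")
for n,im,roi in(("top",t,(240,108,370,212)),("scene",s,(270,172,405,275))):
    # box: low saturation
    M,b=blob(im,(0,0,60),(179,75,255),roi); 
    print(n,b[:3])
    M=cv2.morphologyEx(M,cv2.MORPH_OPEN,np.ones((5,5)));
    cs,_=cv2.findContours(M,cv2.RETR_EXTERNAL,cv2.CHAIN_APPROX_NONE);c=max(cs,key=cv2.contourArea)
    hull=cv2.convexHull(c); print(cv2.approxPolyDP(hull,4,True).reshape(-1,2).tolist(), cv2.minAreaRect(hull))
    o=im.copy();cv2.drawContours(o,[hull],-1,(255,0,255),1)
    u0,v0,u1,v1=roi;cv2.imwrite(f"pics/{n}_hull.png",cv2.resize(o[v0:v1,u0:u1],None,fx=4,fy=4,interpolation=cv2.INTER_NEAREST))
    M,b=blob(im,(0,180,120),(6,255,255),roi);M,b2=blob(im,(174,180,120),(179,255,255),roi);print("red",b,b2)
# cell
for n,im,roi in(("top",t,(385,190,420,240)),("scene",s,(225,190,260,235))):
    print("green",blob(im,(45,120,60),(80,255,255),roi)[1])
    print("copper",blob(im,(5,100,120),(15,200,255),roi)[1][:4])
E
```

```text
top [(np.int32(7098), array([303.11, 159.03]), array([248, 116, 113,  89], dtype=int32)), (np.int32(11), array([314.36, 147.18]), array([312, 144,   6,   7], dtype=int32))]
[[347, 117], [359, 186], [260, 204], [249, 134]] ((303.5787658691406, 159.20223999023438), (74.44261169433594, 101.8852310180664), 79.61113739013672)
red [(np.int32(221), array([310.31, 195.44]), array([301, 186,  17,  26], dtype=int32)), (np.int32(72), array([359.61, 166.71]), array([357, 159,   6,  16], dtype=int32))] []
scene [(np.int32(6923), array([342.59, 224.62]), array([283, 177, 119,  98], dtype=int32)), (np.int32(179), array([286.56, 176.04]), array([277, 172,  21,  10], dtype=int32)), (np.int32(71), array([317.37, 176.23]), array([312, 172,  11,  12], dtype=int32))]
[[366, 178], [400, 218], [397, 238], [314, 273], [286, 223], [285, 207]] ((343.73626708984375, 222.11988830566406), (76.13973999023438, 105.85079193115234), 65.55604553222656)
red [] []
green [(np.int32(242), array([402.7 , 220.25]), array([396, 208,  14,  25], dtype=int32))]
copper [(np.int32(769), array([403.78, 211.52]), array([385, 190,  35,  50], dtype=int32)), (np.int32(35), array([406.51, 205.94]), array([402, 204,  10,   5], dtype=int32))]
green [(np.int32(126), array([238.44, 202.63]), array([234, 195,  10,  16], dtype=int32)), (np.int32(13), array([237.62, 216.38]), array([234, 215,   9,   4], dtype=int32))]
copper [(np.int32(813), array([243.51, 210.63]), array([225, 190,  35,  45], dtype=int32)), (np.int32(19), array([237.26, 212.74]), array([233, 212,   9,   3], dtype=int32))]
```

```bash
cat > quad.py <<'E'
from h import *
def quad(im,roi,k=6,lo=(0,0,60),hi=(179,75,255)):
    u0,v0,u1,v1=roi
    b=cv2.resize(im[v0:v1,u0:u1],None,fx=k,fy=k,interpolation=cv2.INTER_CUBIC)
    M=cv2.inRange(cv2.cvtColor(b,cv2.COLOR_BGR2HSV),lo,hi);M=cv2.morphologyEx(M,cv2.MORPH_OPEN,np.ones((25,25)))
    cs,_=cv2.findContours(M,cv2.RETR_EXTERNAL,cv2.CHAIN_APPROX_NONE);c=max(cs,key=cv2.contourArea).reshape(-1,2).astype(float)
    P=(c+.5)/k-.5+[u0,v0]
    return P
def linefit(P,a,b,margin=8,tol=1.0):
    a,b=np.array(a,float),np.array(b,float);d=(b-a);L=np.linalg.norm(d);d/=L;n=np.array([-d[1],d[0]])
    s=(P-a)@d;e=(P-a)@n;q=P[(s>margin)&(s<L-margin)&(abs(e)<3)]
    for _ in range(3):
        vx,vy,x,y=cv2.fitLine(q.astype(np.float32),cv2.DIST_HUBER,0,.01,.01).ravel()
        e=(q-[x,y])@[-vy,vx];q=q[abs(e)<tol]
    return np.cross([x,y,1],[x+vx,y+vy,1]),len(q),np.std(e)
def corners(P,app):
    Ls=[linefit(P,app[i],app[(i+1)%4]) for i in range(4)]
    out=[]
    for i in range(4):
        p=np.cross(Ls[i-1][0],Ls[i][0]);out.append(p[:2]/p[2])
    return np.array(out),[(l[1],round(l[2],2)) for l in Ls]
E
python3 - <<'E'
from quad import *
np.set_printoptions(precision=4,suppress=True)
t=cv2.imread("pics/top0.png");s=cv2.imread("pics/scene0.png")
P=quad(t,(240,108,370,212))
# order: rear-left, front-left, front-right, rear-right
q,st=corners(P,[[248,134],[260,204],[360,186],[347,117]]);print(q,st)
W=np.array([plane("top",*p,.098) for p in q]);print(W)
print("left,front,right,rear",[np.linalg.norm(W[i]-W[(i+1)%4]) for i in range(4)])
P=quad(s,(270,172,405,275))
q,st=corners(P,[[400,218],[366,177],[285,207],[314,258]]);print(q,st)
Ws=np.array([plane("scene",*p,.098) for p in q]);print(Ws,[np.linalg.norm(Ws[i]-Ws[(i+1)%4]) for i in range(4)])
for W in(W,Ws):
    for a,b in((1,2),(0,3)):
        d=W[a]-W[b];print("yaw",np.degrees(np.arctan2(-d[0],d[1])))
    for a,b in((0,1),(3,2)):
        d=W[a]-W[b];print("yaw x",np.degrees(np.arctan2(d[1],d[0])))
    print(W.mean(0))
# red tab top view
for n,im,roi in(("top",t,(300,180,330,215)),("scene",s,(310,180,345,210))):
    M,b=blob(im,(0,150,100),(8,255,255),roi);print(n,b)
E
```

```text
[[247.3301 131.6857]
 [260.061  204.8423]
 [360.2342 186.4596]
 [346.6594 113.7267]] [(326, np.float64(0.07)), (410, np.float64(0.17)), (319, np.float64(0.11)), (270, np.float64(0.16))]
[[ 0.6985  0.1651  0.098 ]
 [ 0.4708  0.1211  0.098 ]
 [ 0.531  -0.1877  0.098 ]
 [ 0.7583 -0.144   0.098 ]]
left,front,right,rear [np.float64(0.23192887902899303), np.float64(0.31466400703367187), np.float64(0.2314544251887968), np.float64(0.3148665034917613)]Traceback (most recent call last):
  File "<stdin>", line 10, in <module>
  File "quad.py", line 17, in corners
    Ls=[linefit(P,app[i],app[(i+1)%4]) for i in range(4)]
        ~~~~~~~^^^^^^^^^^^^^^^^^^^^^^^
  File "quad.py", line 13, in linefit
    vx,vy,x,y=cv2.fitLine(q.astype(np.float32),cv2.DIST_HUBER,0,.01,.01).ravel()
              ~~~~~~~~~~~^^^^^^^^^^^^^^^^^^^^^^^^^^^^^^^^^^^^^^^^^^^^^^^
cv2.error: OpenCV(4.12.0) /io/opencv/modules/imgproc/src/linefit.cpp:50: error: (-215:Assertion failed) count > 0 in function 'fitLine2D_wods'
```

View pics/scene_hull.png

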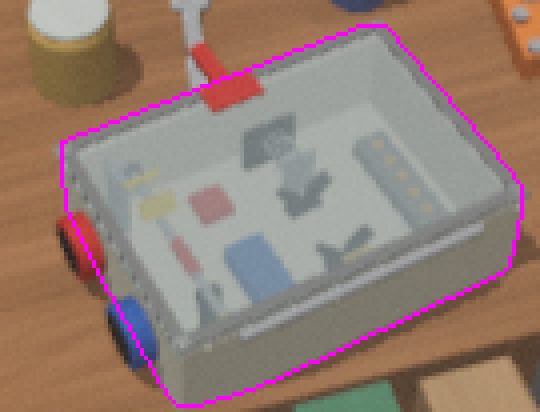

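```bash
python3 - <<'E'
from quad import *
np.set_printoptions(precision=4,suppress=True)
t=cv2.imread("pics/top0.png");s=cv2.imread("pics/scene0.png")
# scene: front edge & left edge lines (approx ends)
P=quad(s,(270,172,405,275))
a,n1,e1=linefit(P,[366,177],[286,208]);b,n2,e2=linefit(P,[371,183],[399,217]);p=np.cross(a,b);p=p[:2]/p[2]
print(n1,e1,n2,e2,"FL corner",p,plane("scene",*p,.098))
# directions on plane
def pt(l,u): return np.array([u,-(l[0]*u+l[2])/l[1]])
X=[plane("scene",*pt(a,u),.098) for u in(300,360)];d=X[1]-X[0];print("front yaw",np.degrees(np.arctan2(-d[0],d[1])),X)
X=[plane("scene",*pt(b,u),.098) for u in(375,397)];d=X[1]-X[0];print("left yaw",np.degrees(np.arctan2(d[1],d[0])),X)
# tab and yellow ball
for n,im,roi in(("top",t,(295,180,330,215)),("scene",s,(310,178,345,210))):
    M,bl=blob(im,(0,150,100),(8,255,255),roi);print(n,bl)
yaw=np.radians(10.95);c=np.array([.6128,-.0116,0]);R=np.array([[np.cos(yaw),-np.sin(yaw),0],[np.sin(yaw),np.cos(yaw),0],[0,0,1]])
B=lambda x,y,z:c+R@np.array([x,y,z])/1000
f={"tip":(88,-105,74),"grip":(20,-105,74),"tabend":(-164,0,94),"post":(63,30,46)}
for n,im in(("top",t),("scene",s)):
    k=5 if n=="top" else 5
    u0,v0=(240,105) if n=="top" else (270,165)
    o=cv2.resize(im[v0:v0+110,u0:u0+140],None,fx=k,fy=k,interpolation=cv2.INTER_CUBIC)
    D=lambda X:tuple(np.round((proj(n,X)-[u0,v0]+.5)*k).astype(int))
    for q in f.values(): cv2.circle(o,D(B(*q)),4,(255,0,255),1)
    for z,col,hx,hy,x0 in((98,(255,0,255),112,158,-2),(90,(255,255,0),110,155,0),(0,(0,255,255),110,155,0)):
        cv2.polylines(o,[np.array([D(B(x0+i*hx,j*hy,z)) for i,j in((1,1),(-1,1),(-1,-1),(1,-1))])],True,col,1)
    for q in((-5,-58,28),(65,-22,28)):cv2.circle(o,D(B(*q)),3,(0,0,255),1)
    cv2.imwrite(f"pics/ov_{n}.png",o)
E
```

```text
300 0.1899363289554203 133 0.08878567814156048 FL corner [364.3828 176.1617] [0.4682 0.1234 0.098 ]
front yaw 11.014480830077458 [array([ 0.5166, -0.1253,  0.098 ]), array([0.4717, 0.1055, 0.098 ])]
left yaw 11.007002403786219 [array([0.5352, 0.1365, 0.098 ]), array([0.6618, 0.1611, 0.098 ])]
top [(np.int32(234), array([310.27, 195.52]), array([301, 186,  18,  26], dtype=int32))]
scene [(np.int32(129), array([325.32, 191.63]), array([318, 183,  17,  17], dtype=int32))]
```

View pics/ov_top.png

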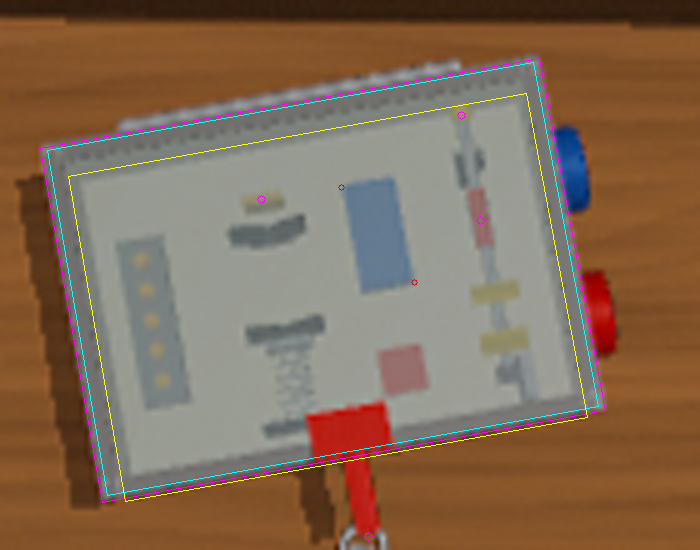

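View pics/ov_scene.png

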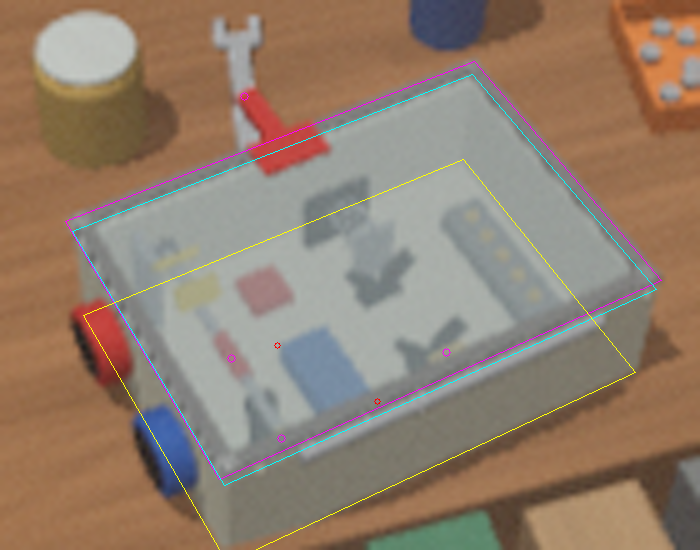

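The overlay of the box frame agrees with both views to about 1–2 mm: rod tip at (461,115), sleeve at (481,218) and tab end at (368,537) in the enlarged top view. Next I'll measure the cell and bystanders and check reach along the plan.

View pics/cell_top.png

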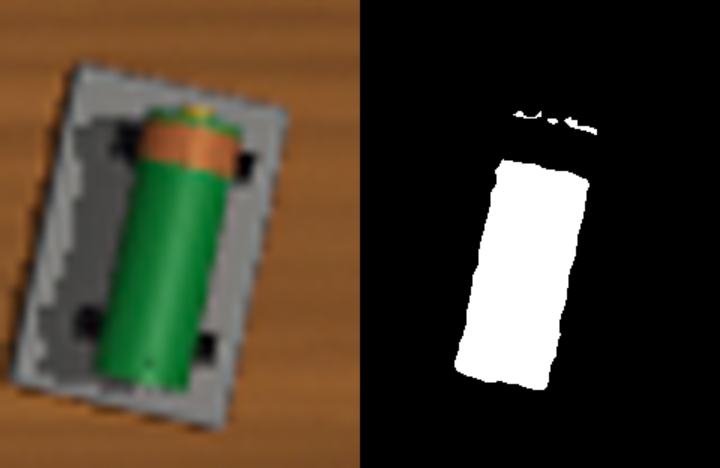

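```bash
python3 - <<'E'
from h import *
a=plane("top",400.05,232.26,.048);b=plane("top",405.16,208.01,.048);e=plane("top",406.6,201.9,.05)
d=b-a;print(a,b,e,"yaw",np.degrees(np.arctan2(d[1],d[0])),"total len",np.linalg.norm((e-a)[:2]))
# width
w=np.linalg.norm(plane("top",394.754,231.146,.048)-plane("top",405.355,233.377,.048));print("width",w)
# stand base corners from top crop (px = 385+u/9,190+v/9), z=.012
C4=[(80,63),(288,105),(222,428),(12,382)]
W=[plane("top",385+u/9-.44,190+v/9-.44,.012) for u,v in C4];W=np.array(W);print(W.mean(0),[np.linalg.norm(W[i]-W[i-1]) for i in range(4)])
d=W[0]-W[3];print(np.degrees(np.arctan2(d[1],d[0])));d=W[1]-W[2];print(np.degrees(np.arctan2(d[1],d[0])))
m=(a+ (d:=(b-a)/np.linalg.norm(b-a))*.048);print("mid est",m)
# scene cross-check: project
for X in(m-.05*d,m+.05*d+[0,0,0]): print(proj("scene",X))
# IK feasibility
q0=manip.observe()["q"]
def ik(g,A,ex=0):
    try: return kin.solve_ik(tcp(g,A,ex),A)
    except Exception as e_: return repr(e_)
for s in(1,-1):
    print("s",s)
    for p,th in((20,0),(30,0),(40,0),(60,.6),(80,1.0),(100,1.33)): print(p,th,ik(lidpt(th,250,4),att(p,s=s)))
    for th in(0,.97): print("rod",ik(B(-80+100*np.cos(th),-105,74+100*np.sin(th)),att(60,s=s)))
    print("cell",ik(m,att(55,np.arctan2(d[1],d[0]),s)))
    for x,z in((-60,130),(20,92),(3,45)): print("load",ik(B(x,30,z),att(55,s=s)))
E
```

```text
[ 0.3902 -0.3192  0.048 ] [ 0.4675 -0.3355  0.048 ] [ 0.487  -0.3397  0.05  ] yaw -11.861330468606324 total len 0.09893782354724102
width 0.03436260327630054
[ 0.4403 -0.3292  0.012 ] [np.float64(0.11851149483215892), np.float64(0.07694747045337307), np.float64(0.11968067471843366), np.float64(0.07759207793567387)]
-11.896539335418558
-11.581951940807423
mid est [ 0.4372 -0.3291  0.048 ]
[238.8115 196.6808]
[236.9365 218.556 ]
s 1
20 0 None
30 0 [-28.8995 -25.6775 153.3836  91.1233  33.7369 155.976 ]
40 0 None
60 0.6 [ -15.506   -25.641   128.1505   16.5889   51.356  -123.8797]
80 1.0 [  -8.1137   -7.4488  104.4064    3.3944   73.6097 -109.7831]
100 1.33 [  -3.7186   12.447    80.9193   -2.5407   96.3066 -104.7641]
rod [ -20.0666    6.8353  116.9282   28.1523   33.1301 -141.6724]
rod [ -22.626    -4.8495  119.59     24.323    42.2133 -138.4304]
cell [ -52.9162   -4.7664  133.3714   45.4946   31.8849 -166.3298]
load [ -10.6539  -16.2554  133.3681   23.508    32.0154 -128.2433]
load [  -7.1068   -1.2615  124.689    24.9188   25.0011 -127.8113]
load [  -7.7614    1.6494  127.5122   32.2455   20.2063 -136.1584]
s -1
20 0 None
30 0 [-28.8995 -25.6775 153.3836  91.1233  33.7369 -24.024 ]
40 0 [-25.5861 -27.2344 149.8738  65.3487  30.1413   2.4624]
60 0.6 [-15.506  -25.641  128.1505  16.5889  51.356   56.1203]
80 1.0 [ -8.1137  -7.4488 104.4064   3.3944  73.6097  70.2169]
100 1.33 [-3.7186 12.447  80.9193 -2.5407 96.3066 75.2359]
rod [-20.0666   6.8353 116.9282  28.1523  33.1301  38.3276]
rod [-22.626   -4.8495 119.59    24.323   42.2133  41.5696]
cell [-52.9162  -4.7664 133.3714  45.4946  31.8849  13.6702]
load [-10.6539 -16.2554 133.3681  23.508   32.0154  51.7567]
load [ -7.1068  -1.2615 124.689   24.9188  25.0011  52.1887]
load [ -7.7614   1.6494 127.5122  32.2455  20.2063  43.8416]
```

```bash
python3 - <<'E'
from h import *
for p in(45,50,55):
    A=att(p,s=-1)
    for back in(0,.05,.1,.14):
        try: print(p,back,kin.solve_ik(tcp(lidpt(0,251,4),A,-back),A))
        except Exception as e: print(p,back,e)
for p in(100,110,115): 
    for b in(0,.1):A=att(p,s=-1);print(p,b,kin.solve_ik(tcp(lidpt(1.33,251,4),A,-b),A))
for th in np.linspace(0,1.33,8):
    A=att(50+60*th/1.33,s=-1);print(th,kin.solve_ik(tcp(lidpt(th,251,4),A),A))
E
```

```text
45 0 [-23.9701 -26.9834 147.8302  52.5821  30.6655  15.3521]
45 0.05 [-28.2861 -39.8655 150.8861  43.9857  40.123   23.5399]
45 0.1 [-33.6751 -52.7303 152.9844  39.3426  51.6224  28.0875]
45 0.14 None
50 0 [-22.2425 -25.9102 145.4769  41.2941  32.2534  26.7512]
50 0.05 [-25.7642 -37.4042 147.8145  35.5395  41.4193  32.0577]
50 0.1 [-30.0383 -48.4235 149.1815  32.5054  51.724   34.7829]
50 0.14 [-34.1514 -56.3282 149.4814  31.6194  60.3351  35.4727]
55 0 [-20.5539 -24.3563 142.9856  31.7503  34.7552  36.364 ]
55 0.05 [-23.3647 -34.5686 144.658   28.0762  43.4369  39.5902]
55 0.1 [-26.68   -44.0562 145.3886  26.1438  52.686   41.1291]
55 0.14 [-29.7825 -50.7496 145.2521  25.5751  60.1716  41.3826]
100 0 [-3.7236 12.4017 80.8806 -2.5419 96.3904 75.2272]
100 0.1 [ -3.3747  14.0551  69.7474  -2.5653 105.8762  75.1524]
110 0 [ -2.8841  18.0061  75.2747  -4.8939 106.125   75.5802]
110 0.1 [ -2.2845  21.9854  61.5132  -5.0057 115.9225  75.3169]
115 0 [ -2.515   20.7754  72.6289  -6.0591 110.8797  75.5626]
115 0.1 [ -1.8186  25.9341  57.4947  -6.262  120.8723  75.1436]
0.0 [-22.2425 -25.9102 145.4769  41.2941  32.2534  26.7512]
0.19 [-18.9469 -26.9834 138.6634  22.5664  42.6787  46.8512]
0.38 [-15.4339 -23.6345 130.0767  12.4091  53.5245  57.9541]
0.5700000000000001 [-12.0971 -17.6838 120.4226   6.1668  64.2076  64.8731]
0.76 [ -9.1439 -10.1388 110.0402   2.0349  74.7402  69.4324]
0.95 [-6.6397 -1.5277 99.0659 -0.8676 85.1857 72.4736]
1.1400000000000001 [-4.5698  7.8859 87.511  -3.0596 95.6159 74.4444]
1.33 [ -2.8841  18.0061  75.2747  -4.8939 106.125   75.5802]
```

```bash
cat >> h.py <<'E'
def snap(tag,roi=None,k=1):
    for n in("scene","top"):
        im=optics.grab_frame(n);cv2.imwrite(f"pics/{n}_{tag}.png",im)
def st(msg=""):
    o=manip.observe();print(msg,"t",round(o["time_s"],2),"F",o["contact_force"].round(2),"gap",round(o["finger_gap"],4),"tcp",o["ee_pos"].round(4))
    return o
E
python3 - <<'E'
from h import *
A=att(55,s=-1);g=lidpt(0,251,4)
manip.move_gripper(.045,25)
manip.reach(tcp(g,A,-.10),A);st("pre")
snap("1")
print(manip.move_l(tcp(g,A),v=.12,contact_N=8));st("at")
snap("2")
E
python3 -c "
import cv2
a=cv2.imread('pics/scene_2.png')[120:280,200:440];b=cv2.imread('pics/top_2.png')[100:260,220:460]
import numpy as np
cv2.imwrite('pics/c2.png',cv2.resize(np.vstack([a,b])[:, :],None,fx=1.8,fy=1.8))"
```

```text
pre t 2.89 F [ 0.54  0.18 -0.43] gap 0.0452 tcp [ 0.4282 -0.0476  0.1612]
False
at t 3.98 F [ 0.47 -0.09  0.95] gap 0.0454 tcp [ 0.4843 -0.0362  0.0791]
```

View pics/c2.png

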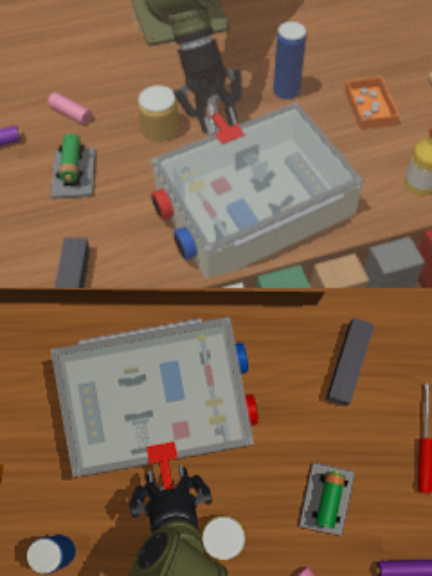

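The scene view (upper half) shows the fingers on either side of the red tab at about (215,120); the top view agrees, with the tab at (165,465). The tin and spray can have not moved. Next I'll pinch the tab and swing the lid.

```bash
python3 - <<'E'
from h import *
manip.move_gripper(.0,30);st("grip")
for i,th in enumerate(np.linspace(0,1.33,15)[1:]):
    A=att(55+55*th/1.33,s=-1)
    manip.move_l(tcp(lidpt(th,251,4),A),A,v=.13)
    if i%3==0 or th>1.2: st(f"{th:.2f}")
snap("3")
E
python3 -c "
import cv2
a=cv2.imread('pics/scene_3.png')[100:280,200:440];b=cv2.imread('pics/top_3.png')[80:260,220:460]
import numpy as np
cv2.imwrite('pics/c3.png',cv2.resize(np.hstack([a,b])[:, :],None,fx=1.66,fy=1.66))"
```

```text
grip t 4.44 F [-5.13  1.58  5.55] gap 0.0155 tcp [ 0.4842 -0.0358  0.0793]
0.10 t 4.77 F [ 2.75  0.98 -2.4 ] gap 0.0158 tcp [ 0.4847 -0.0357  0.1021]
0.38 t 5.74 F [-1.35  0.85 -1.69] gap 0.0157 tcp [ 0.4982 -0.0331  0.168 ]
0.67 t 6.72 F [-4.54  1.1   2.4 ] gap 0.0151 tcp [ 0.5306 -0.0268  0.2292]
0.95 t 7.69 F [-4.33  3.25  4.25] gap 0.0156 tcp [ 0.5783 -0.0175  0.2778]
1.24 t 8.67 F [-4.03  3.31  3.52] gap 0.0157 tcp [ 0.6373 -0.006   0.3105]
1.33 t 8.99 F [-2.33  3.5   3.91] gap 0.0154 tcp [ 0.6588 -0.0019  0.3173]
```

View pics/c3.png

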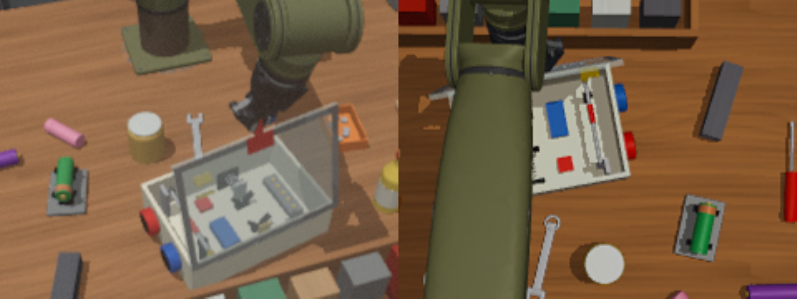

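The lid is up: in the scene half it stands upright with the tab at (262,137), and in the top half the rod is now exposed at (593,115). I'll release, check that the lid holds, and look at the rod.

```bash
python3 - <<'E'
from h import *
manip.move_gripper(.04)
o=st("open");A=o["tcp_rot"]
manip.move_l(o["ee_pos"]-A[:,0]*.07,v=.2)
A2=att(62,s=-1);g=B(20,-105,74)
p=B(-90,-105,74)+np.array([0,0,.18]);
A3=att(80,s=-1)
manip.move_l(B(-60,-60,400),A3,v=.3)
manip.reach(tcp(g,A2,-.16)-Rz(YAW)@[.09,0,0],A2)
st("pre"); snap("4")
E
python3 -c "
import cv2
a=cv2.imread('pics/scene_4.png')[100:280,200:440];b=cv2.imread('pics/top_4.png')[80:260,220:460]
import numpy as np
cv2.imwrite('pics/c4.png',cv2.resize(np.hstack([a,b])[:, :],None,fx=1.66,fy=1.66))
cv2.imwrite('pics/c4b.png',cv2.resize(cv2.imread('pics/top_4.png')[105:215,240:380],None,fx=5,fy=5,interpolation=2))"
```

```text
open t 9.45 F [ 0.53  0.4  -0.18] gap 0.0399 tcp [ 0.6588 -0.0026  0.3166]
pre t 11.57 F [ 0.95 -0.35 -0.18] gap 0.0401 tcp [ 0.4997 -0.1403  0.2002]
```

View pics/c4.png

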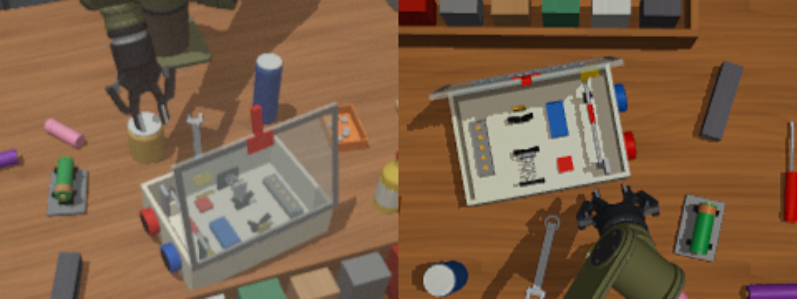

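View pics/c4b.png

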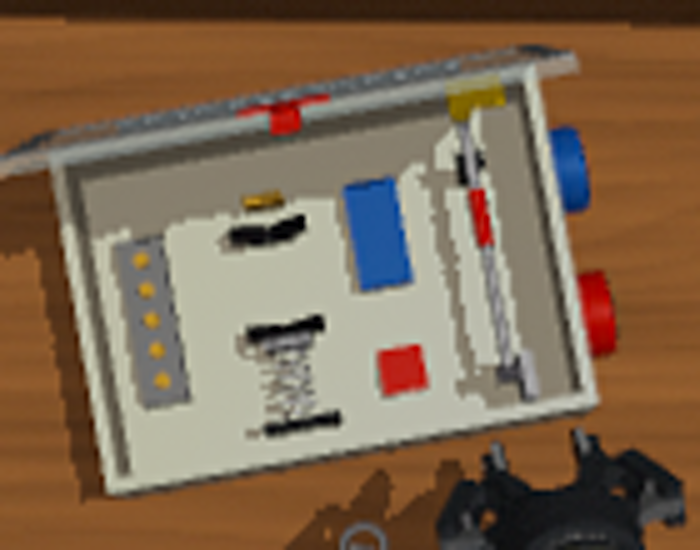

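The lid stays up by itself, and the contents are clear in the top crop: sleeve (482,217), blue block (377,235), post (263,201). I'll use these to refine the box frame.

```bash
python3 - <<'E'
from h import *
t=cv2.imread("pics/top_4.png");s=cv2.imread("pics/scene_4.png")
k=6
def cen(im,roi,lo,hi):
    u0,v0,u1,v1=roi;b=cv2.resize(im[v0:v1,u0:u1],None,fx=k,fy=k,interpolation=cv2.INTER_CUBIC)
    m=cv2.inRange(cv2.cvtColor(b,cv2.COLOR_BGR2HSV),lo,hi);n,l,S,c=cv2.connectedComponentsWithStats(m)
    i=1+np.argmax(S[1:,4]);return (c[i]+.5)/k-.5+[u0,v0],S[i,4]/k/k
for nm,roi,lo,hi,loc in(("sleeve",(332,140,342,156),(0,150,80),(10,255,255),(20,-105,78)),("block",(306,138,324,166),(100,120,80),(125,255,255),(30,-40,28)),("post",(287,140,298,149),(12,120,80),(30,255,255),(63,30,44))):
    c,a=cen(t,roi,lo,hi);W=plane("top",*c,loc[2]/1e3);e=Rz(YAW).T@(W-B(*loc))*1e3;print(nm,c,a,"err in box mm",e)
E
```

```text
sleeve [335.6819 147.9096] 33.38888888888889 err in box mm [ 1.8195 -1.1546  0.    ]
block [315.0677 151.2722] 215.5277777777778 err in box mm [ 0.8323 -0.9432  0.    ]
post [292.0345 144.4994] 19.52777777777778 err in box mm [ 0.4235 -1.5359  0.    ]
```

```bash
sed -i 's/BC=np.array(\[.6120,-.0112,0\])/BC=np.array([.6125,-.0118,0])/' h.py; python3 - <<'E'
from h import *
A=att(62,s=-1);r=lambda th:B(-80+100*np.cos(th),-105,74+100*np.sin(th))
manip.move_gripper(.028)
manip.move_l(tcp(r(0),A,-.08),A,v=.2)
print(manip.move_l(tcp(r(0),A,.002),v=.1,contact_N=8));st("at")
manip.move_gripper(0,20);st("grip")
for th in np.linspace(0,.97,9)[1:]:
    manip.move_l(tcp(r(th),A,.002),A,v=.1); 
    st(f"{th:.2f}")
snap("5")
E
python3 -c "
import cv2
a=cv2.imread('pics/scene_5.png')[100:280,200:440];b=cv2.imread('pics/top_5.png')[80:260,220:460]
import numpy as np
cv2.imwrite('pics/c5.png',cv2.resize(np.hstack([a,b])[:, :],None,fx=1.66,fy=1.66))"
```

```text
False
at t 13.79 F [-0.26 -0.23  0.38] gap 0.0281 tcp [ 0.6619 -0.1094  0.0563]
grip t 14.07 F [-2.4   5.54  4.37] gap 0.011 tcp [ 0.6616 -0.1084  0.0564]
0.12 t 14.34 F [-0.47  5.3  -0.33] gap 0.0112 tcp [ 0.6604 -0.1087  0.0676]
0.24 t 14.62 F [-0.6   5.5   0.01] gap 0.0111 tcp [ 0.6581 -0.1091  0.0792]
0.36 t 14.89 F [-1.    5.02 -2.97] gap 0.0115 tcp [ 0.6543 -0.1098  0.0905]
0.48 t 15.17 F [-1.39  4.69 -2.37] gap 0.0113 tcp [ 0.6493 -0.1108  0.1016]
0.61 t 15.44 F [-1.84  5.06 -2.1 ] gap 0.0111 tcp [ 0.643 -0.112  0.112]
0.73 t 15.72 F [-0.73  4.85 -1.94] gap 0.0112 tcp [ 0.6357 -0.1135  0.1215]
0.85 t 15.99 F [-2.3  5.2 -1.8] gap 0.0111 tcp [ 0.6273 -0.1151  0.1301]
0.97 t 16.27 F [-0.67  5.58 -2.44] gap 0.011 tcp [ 0.6179 -0.1169  0.1376]
```

View pics/c5.png

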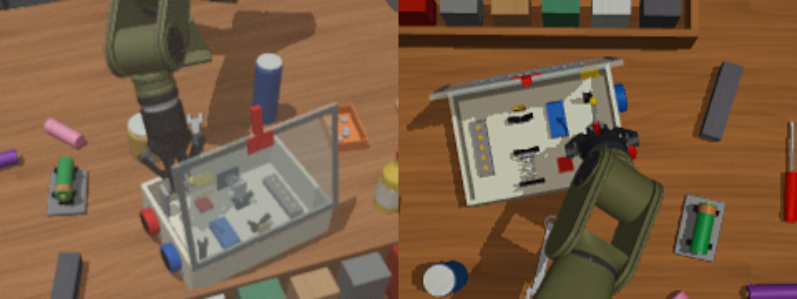

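The rod is up: the yellow tip is at (592,101) in the top half. A 5 N sideways force says the box sits about 1 mm further left than I had it, so I'll correct that. Now I'll release, back off and check the tip.

```bash
sed -i 's/BC=np.array(\[.6125,-.0118,0\])/BC=np.array([.6123,-.0108,0])/' h.py; python3 - <<'E'
from h import *
manip.move_gripper(.030);o=st("open");A=o["tcp_rot"]
manip.move_l(o["ee_pos"]-A[:,0]*.13,v=.2)
manip.move_l(B(-150,-60,330),att(85,s=-1),v=.3)
st();snap("6")
t=cv2.imread("pics/top_6.png");s=cv2.imread("pics/scene_6.png")
X=B(-80+168*np.cos(.97),-105,74+168*np.sin(.97));print("expected",X,proj("top",X),proj("scene",X))
for n,im in(("top",t),("scene",s)):
    u,v=proj(n,X).astype(int);print(n,blob(im,(20,140,120),(35,255,255),(u-15,v-15,u+15,v+15),2)[1])
E
python3 -c "
import cv2
a=cv2.imread('pics/scene_6.png')[100:280,200:440];b=cv2.imread('pics/top_6.png')[80:260,220:460]
import numpy as np
cv2.imwrite('pics/c6.png',cv2.resize(np.hstack([a,b])[:, :],None,fx=1.66,fy=1.66,interpolation=2))"
```

```text
open t 16.69 F [-0.03 -0.08  0.08] gap 0.0299 tcp [ 0.6196 -0.1183  0.1392]
 t 18.04 F [ 0.51  0.46 -1.1 ] gap 0.0299 tcp [ 0.4768 -0.0978  0.3282]
expected [ 0.647  -0.111   0.2126] [336.9311 142.6016] [314.2817 206.2696]
top [(np.int32(16), array([337. , 140.5]), array([335, 139,   5,   4], dtype=int32)), (np.int32(2), array([330.5, 127. ]), array([330, 127,   2,   1], dtype=int32))]
scene []
```

View pics/c6.png

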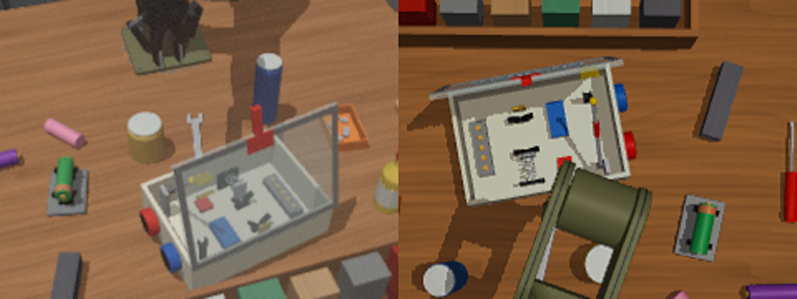

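```bash
python3 - <<'E'
from h import *
t=cv2.imread("pics/top_6.png");s=cv2.imread("pics/scene_6.png")
print(blob(t,(0,150,80),(10,255,255),(325,135,350,180),3)[1])
for th in(.9,.93,.97): print(th,[proj("top",B(-80+r*np.cos(th)-d*np.sin(th),-105,74+r*np.sin(th)+d*np.cos(th))) for r,d in((100,5),(168,3))],[proj("scene",B(-80+r*np.cos(th),-105,74+r*np.sin(th))) for r in(100,168)])
a=cv2.resize(s[180:250,280:360],None,fx=5,fy=5,interpolation=2);b=cv2.resize(t[120:190,290:370],None,fx=5,fy=5,interpolation=2)
cv2.imwrite("pics/z6.png",np.hstack([a,b]))
E
```

```text
[(np.int32(27), array([339.07, 157.67]), array([338, 153,   3,  10], dtype=int32))]
0.9 [array([338.5704, 157.9446]), array([336.4251, 140.4966])] [array([309.7737, 211.9348]), array([315.8165, 210.0413])]
0.93 [array([338.7415, 158.6748]), array([336.7137, 141.6878])] [array([309.4097, 211.0246]), array([315.1676, 208.4203])]
0.97 [array([338.9738, 159.6826]), array([337.1072, 143.3434])] [array([308.9133, 209.8166]), array([314.2817, 206.2696])]
```

View pics/z6.png

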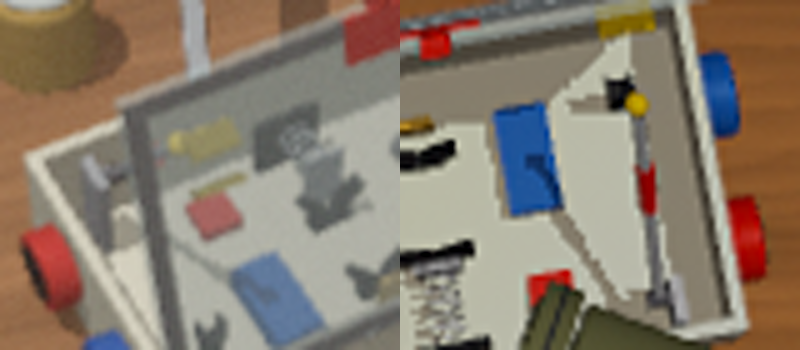

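The tip is at (337,140) in the top view and (315,208) in the scene view, which puts the rod angle at about 0.93 rad, inside the 0.9–1.05 band. I'll lower the lid while holding the tab and check before letting go.

```bash
python3 - <<'E'
from h import *
print(tri(("top",337,140.2),("scene",315.2,207.6)), B(-80+168*np.cos(.97),-105,74+168*np.sin(.97)))
A=att(110,s=-1);g=lidpt(1.33,251,4)
manip.move_gripper(.04)
manip.move_l(B(-60,-10,430),att(95,s=-1),v=.3)
manip.move_l(tcp(g,A,-.08),A,v=.25)
print(manip.move_l(tcp(g,A,0),v=.12,contact_N=8));st("at")
manip.move_gripper(0,30);st("grip")
for th in np.arange(1.29,1.009,-.04):
    A=att(110-57.3*(1.33-th),s=-1)
    manip.move_l(tcp(lidpt(th,251,4),A),A,v=.08);st(f"{th:.2f}")
snap("7")
E
python3 -c "
import cv2
a=cv2.imread('pics/scene_7.png')[100:280,200:440];b=cv2.imread('pics/top_7.png')[80:260,220:460]
import numpy as np
cv2.imwrite('pics/c7.png',cv2.resize(np.hstack([a,b])[:, :],None,fx=1.66,fy=1.66,interpolation=2))"
```

```text
(array([ 0.6538, -0.1107,  0.2141]), [np.float64(0.4559582395062849), np.float64(0.4559582395063094)]) [ 0.647  -0.111   0.2126]
False
at t 20.55 F [ 0.4  -0.18  0.75] gap 0.0402 tcp [ 0.6592 -0.0019  0.3188]
grip t 20.88 F [-0.53 -0.28  3.29] gap 0.0153 tcp [ 0.6594 -0.0017  0.3184]
1.29 t 21.15 F [-2.49 -0.32  4.67] gap 0.0151 tcp [ 0.6499 -0.0036  0.3155]
1.25 t 21.42 F [-3.87  0.39  5.44] gap 0.0156 tcp [ 0.6413 -0.0052  0.3125]
1.21 t 21.68 F [-3.38 -1.04  6.57] gap 0.0154 tcp [ 0.6328 -0.0069  0.309 ]
1.17 t 21.95 F [-3.71 -0.95  6.17] gap 0.0156 tcp [ 0.6243 -0.0085  0.3053]
1.13 t 22.22 F [-4.53  0.19  7.27] gap 0.0155 tcp [ 0.6159 -0.0102  0.3011]
1.09 t 22.48 F [-5.57 -1.14  6.52] gap 0.0154 tcp [ 0.6075 -0.0118  0.2965]
1.05 t 22.75 F [-6.36 -0.16  7.  ] gap 0.0158 tcp [ 0.5993 -0.0134  0.2915]
1.01 t 23.02 F [-5.87 -1.36  4.83] gap 0.0152 tcp [ 0.5915 -0.0149  0.2863]
```

View pics/c7.png

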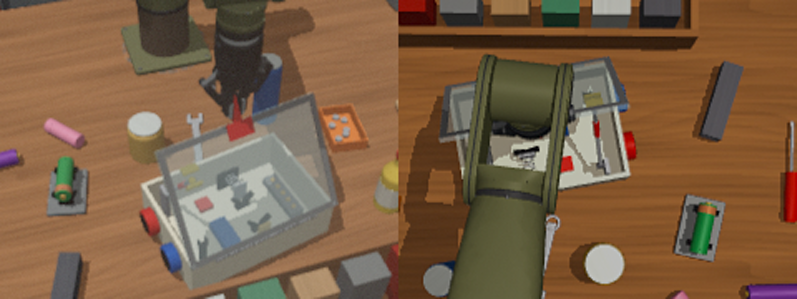

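```bash
python3 - <<'E'
from h import *
t=cv2.imread("pics/top_7.png");s=cv2.imread("pics/scene_7.png")
a=cv2.resize(s[150:230,270:350],None,fx=5,fy=5,interpolation=2);b=cv2.resize(t[110:190,300:380],None,fx=5,fy=5,interpolation=2)
cv2.imwrite("pics/z7.png",np.hstack([a,b]))
for n in("top","scene"):print(n,"slot exp",proj(n,lidpt(1.01,155,-7,-105)),"tip exp .97,.93",[proj(n,B(-80+168*np.cos(h),-105,74+168*np.sin(h))) for h in(.97,.93)])
E
```

```text
top slot exp [336.5606 140.0212] tip exp .97,.93 [array([336.9311, 142.6016]), array([336.542 , 140.9803])]
scene slot exp [315.3061 206.698 ] tip exp .97,.93 [array([314.2817, 206.2696]), array([315.1676, 208.4203])]
```

View pics/z7.png

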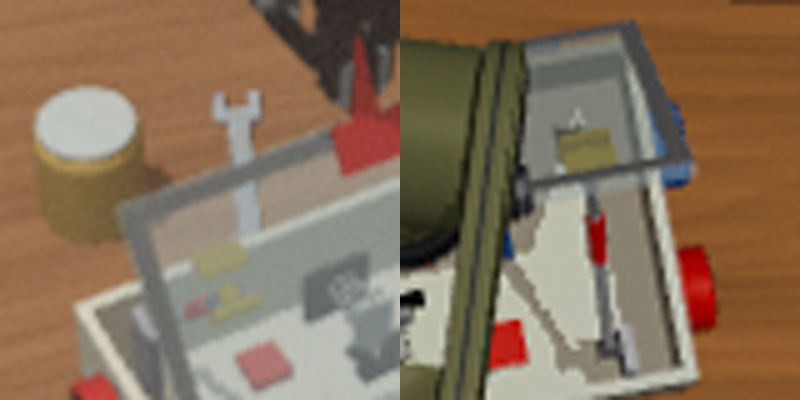

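In the scene crop the two yellow lips are at about (220,262) and (240,300), with the ball between them at (230,288). The tip is entering the slot, so I'll keep lowering.

```bash
python3 - <<'E'
from h import *
for th in (.99,.97,.955,.94,.93):
    A=att(110-57.3*(1.33-th),s=-1)
    manip.move_l(tcp(lidpt(th,251,4),A),A,v=.05);st(f"{th:.3f}")
snap("8")
t=cv2.imread("pics/top_8.png");s=cv2.imread("pics/scene_8.png")
a=cv2.resize(s[150:230,270:350],None,fx=5,fy=5,interpolation=2);b=cv2.resize(t[110:190,300:380],None,fx=5,fy=5,interpolation=2)
cv2.imwrite("pics/z8.png",np.hstack([a,b]))
E
```

```text
0.990 t 23.37 F [-6.11 -0.23  6.42] gap 0.0152 tcp [ 0.5878 -0.0157  0.2837]
0.970 t 23.62 F [3.11 1.24 7.5 ] gap 0.0153 tcp [ 0.5867 -0.0159  0.2827]
0.955 t 23.87 F [11.49  3.03  8.21] gap 0.0156 tcp [ 0.5865 -0.0159  0.2824]
0.940 t 24.12 F [17.33  5.16  8.78] gap 0.0156 tcp [ 0.5861 -0.016   0.282 ]
0.930 t 24.37 F [22.88  5.93 10.73] gap 0.0154 tcp [ 0.5859 -0.0161  0.2818]
```

View pics/z8.png

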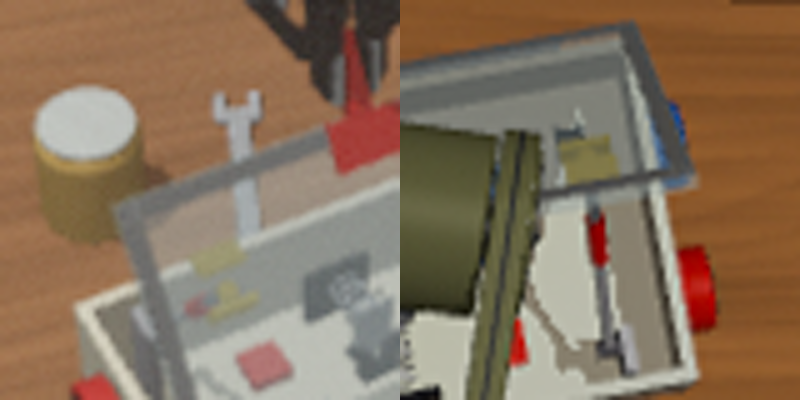

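The lid has met a firm stop, with about 23 N now held at the tab. I'll measure the lid angle from its front corner to tell whether it is seated or jammed.

```bash
python3 - <<'E'
from h import *
for n,(u,v) in(("7",((270+120/5-.4,150+207/5-.4),(300+293/5-.4,110+160/5-.4))),("8",((270+116/5-.4,150+205/5-.4),(300+296/5-.4,110+182/5-.4)))):
    X,r=tri(("scene",*u),("top",*v));b=Rz(YAW).T@(X-BC)*1e3;d=b-[110,0,90];print(n,X,r,b,"r",np.hypot(d[0],d[2]),"ang",np.arctan2(d[2],-d[0]))
for th in(.95,.98):print(th,[proj(n,lidpt(th,224,8,-158)) for n in("scene","top")])
t=cv2.imread("pics/top_8.png");s=cv2.imread("pics/scene_8.png")
print(blob(t,(0,150,80),(10,255,255),(330,145,352,180),3)[1])
a=cv2.resize(s[170:225,285:340],None,fx=10,fy=10,interpolation=2)
cv2.imwrite("pics/zz8.png",a)
E
```

```text
7 [ 0.6377 -0.166   0.2849] [np.float64(0.3018215724214242), np.float64(0.30182157242138336)] [  -4.6116 -157.229   284.8898] r 226.09253433073897 ang 1.0391844704566402
8 [ 0.6274 -0.1674  0.2763] [np.float64(1.3512920918623088), np.float64(1.3512920918623268)] [ -14.9911 -156.57    276.3277] r 224.36750265720005 ang 0.9799283692354536
0.95 [array([292.0091, 190.9416]), array([358.7649, 145.3343])]
0.98 [array([292.7901, 191.3687]), array([358.4846, 143.0743])]
[(np.int32(26), array([339.23, 157.81]), array([338, 153,   4,  10], dtype=int32))]
```

View pics/zz8.png

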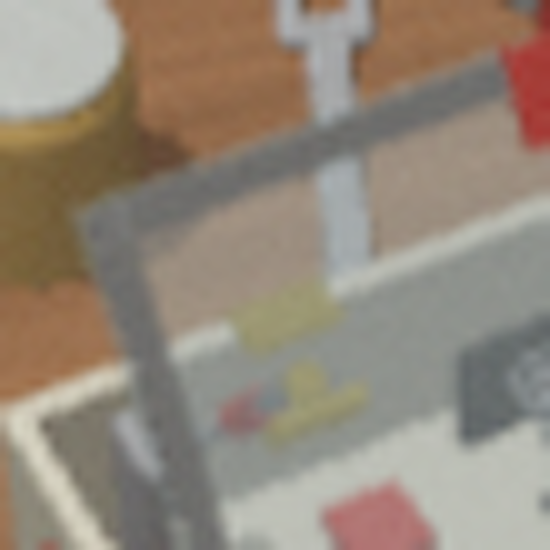

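```bash
python3 - <<'E'
from h import *
for th in(.95,.98):
    print(th)
    for nm,r,h in(("front root",164,0),("front mouth",173,-14),("rear root",146,0),("rear mouth",137,-14),("ball155",155,-7),("ball150",150,-8),("ball145",145,-14),("ball148,-14",148,-14)):
        print(nm,((proj("scene",lidpt(th,r,h,-105))-[285,170]+.5)*10).round(0), ((proj("top",lidpt(th,r,h,-105))-[300,110]+.5)*5+[400,0]).round(0))
E
```

```text
0.95
front root [297. 342.] [588. 163.]
front mouth [270. 306.] [593. 192.]
rear root [314. 400.] [584. 149.]
rear mouth [305. 420.] [585. 165.]
ball155 [297. 367.] [587. 167.]
ball150 [300. 382.] [586. 165.]
ball145 [298. 395.] [587. 171.]
ball148,-14 [295. 385.] [587. 173.]
0.98
front root [303. 345.] [587. 155.]
front mouth [277. 307.] [592. 184.]
rear root [320. 403.] [583. 143.]
rear mouth [310. 421.] [584. 159.]
ball155 [302. 369.] [586. 160.]
ball150 [306. 384.] [585. 158.]
ball145 [303. 396.] [586. 164.]
ball148,-14 [300. 387.] [586. 166.]
```

The camera puts the lid at about 0.95–0.98 rad. The ball is at (305,378) in the enlarged view, between the lips at (290,318) and (318,410), so it is captured. I'll unload the arm, release, back off and check.

```bash
python3 - <<'E'
from h import *
th=.972;A=att(110-57.3*(1.33-th),s=-1)
manip.move_l(tcp(lidpt(th,251,4),A),A,v=.05);st("unload")
manip.move_gripper(.025);st();manip.move_gripper(.045)
o=st("open");A=o["tcp_rot"]
manip.move_l(o["ee_pos"]-A[:,0]*.09,v=.2)
manip.move_l(B(-200,-60,380),att(75,s=-1),v=.3)
st();snap("9")
t=cv2.imread("pics/top_9.png");s=cv2.imread("pics/scene_9.png")
a=cv2.resize(s[150:230,270:350],None,fx=5,fy=5,interpolation=2);b=cv2.resize(t[110:190,300:380],None,fx=5,fy=5,interpolation=2)
cv2.imwrite("pics/z9.png",np.hstack([a,b]))
E
```

```text
unload t 24.82 F [-2.    0.82  8.9 ] gap 0.0157 tcp [ 0.5863 -0.0159  0.2826]
 t 25.07 F [ 0.64  0.19 -0.56] gap 0.0248 tcp [ 0.5846 -0.016   0.2792]
open t 25.41 F [ 0.37  0.13 -0.05] gap 0.0448 tcp [ 0.5847 -0.0162  0.2806]
 t 26.77 F [ 0.77 -0.25  0.07] gap 0.0449 tcp [ 0.4275 -0.1077  0.3787]
```

View pics/z9.png

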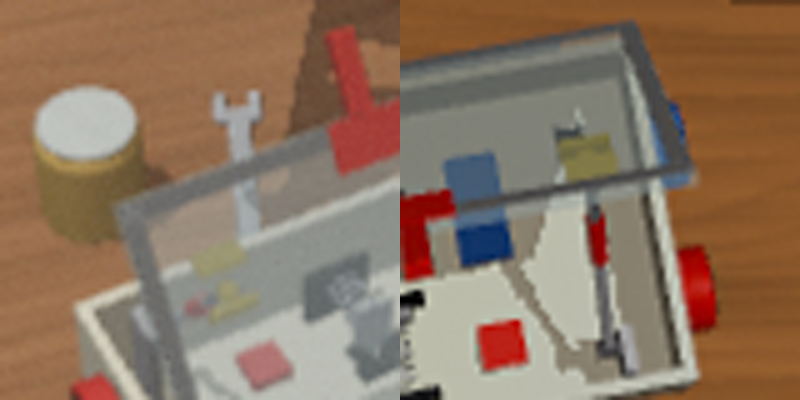

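View pics/top_9.png

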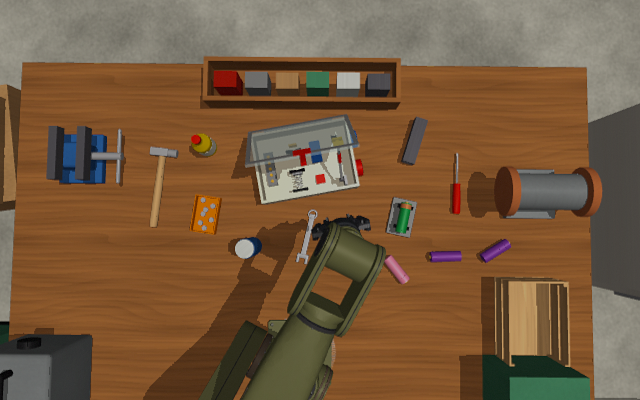

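The lid stayed put on release, with the tip still between the lips at (230,290), and nothing else on the bench has moved. Now the cell.

```bash
cat >> h.py <<'E'
CY=np.radians(-11.8);CM=np.array([.4367,-.3284,.048])
E
python3 - <<'E'
from h import *
A=att(55,CY,-1);g=CM+Rz(CY)@[.005,0,0]
manip.move_gripper(.062,40)
manip.reach(tcp(g,A,-.13),A);st("pre")
print(manip.move_l(tcp(g,A,.003),v=.13,contact_N=8));st("at")
snap("10")
E
python3 -c "
import cv2,numpy as np
a=cv2.imread('pics/scene_10.png')[140:260,180:300];b=cv2.imread('pics/top_10.png')[160:280,340:460]
cv2.imwrite('pics/z10.png',cv2.resize(np.hstack([a,b]),None,fx=3.3,fy=3.3,interpolation=2))"
```

```text
pre t 28.4 F [ 0.1  -0.79  0.25] gap 0.0617 tcp [ 0.3799 -0.3169  0.1408]
False
at t 29.57 F [ 0.26 -0.33 -1.17] gap 0.0621 tcp [ 0.454  -0.3322  0.0309]
```

View pics/z10.png

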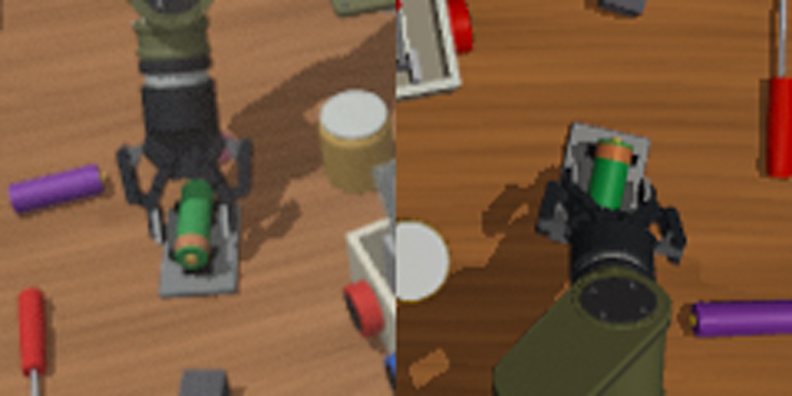

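The fingers straddle the green cell, at (193,225) in the scene half and (608,180) in the top half. I'll grip it, lift it and carry it to the front of the box.

```bash
python3 - <<'E'
from h import *
manip.move_gripper(.0,40);o=st("grip")
manip.move_l(o["ee_pos"]+[0,0,.02],v=.08);st("lift")
o=st()
manip.move_l(o["ee_pos"]+[-.03,.02,.18],v=.3)
A=att(55,s=-1)
manip.reach(tcp(B(-120,30,170),A,.003),A)
st("front");snap("11")
E
python3 -c "
import cv2,numpy as np
a=cv2.imread('pics/scene_11.png')[120:280,240:420];b=cv2.imread('pics/top_11.png')[100:260,230:410]
cv2.imwrite('pics/z11.png',cv2.resize(np.hstack([a,b]),None,fx=2.2,fy=2.2,interpolation=2))"
```

```text
grip t 30.04 F [-5.34  6.37  8.39] gap 0.0331 tcp [ 0.454  -0.3308  0.0308]
lift t 30.45 F [ 0.6  -0.38 -2.66] gap 0.0331 tcp [ 0.4538 -0.3308  0.0508]
 t 30.45 F [ 0.6  -0.38 -2.66] gap 0.0331 tcp [ 0.4538 -0.3308  0.0508]
front t 32.44 F [-0.31 -0.52 -2.24] gap 0.0331 tcp [ 0.5011 -0.0024  0.152 ]
```

View pics/z11.png

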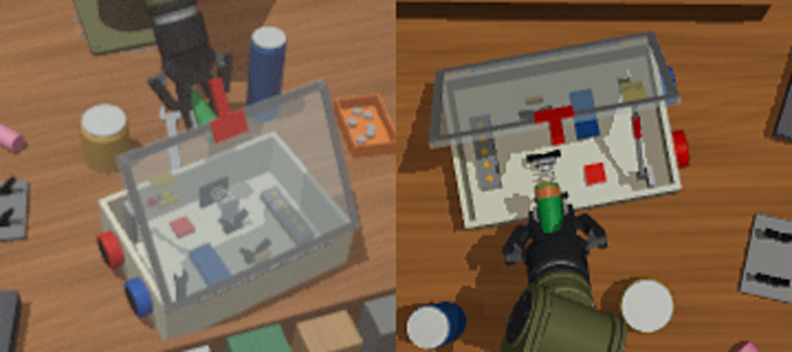

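```bash
python3 - <<'E'
from h import *
t=cv2.imread("pics/top_11.png")
cv2.imwrite("pics/z11b.png",cv2.resize(t[165:215,270:330],None,fx=12,fy=12,interpolation=2))
for l in((-75,30,170),(-79,30,170),(-79,13,170),(-79,47,170)): print(l,(proj("top",B(*l))-[270,165]+.5)*12)
o=manip.observe();A=o["tcp_rot"];g=o["ee_pos"]-A[:,0]*(manip.pinch_z+.003);print(Rz(YAW).T@(g-BC)*1e3)
E
```

```text
(-75, 30, 170) [328.4422 224.1298]
(-79, 30, 170) [331.3283 240.1435]
(-79, 13, 170) [399.6364 227.6847]
(-79, 47, 170) [263.0084 252.6044]
[-119.8762   28.919   170.3385]
```

View pics/z11b.png

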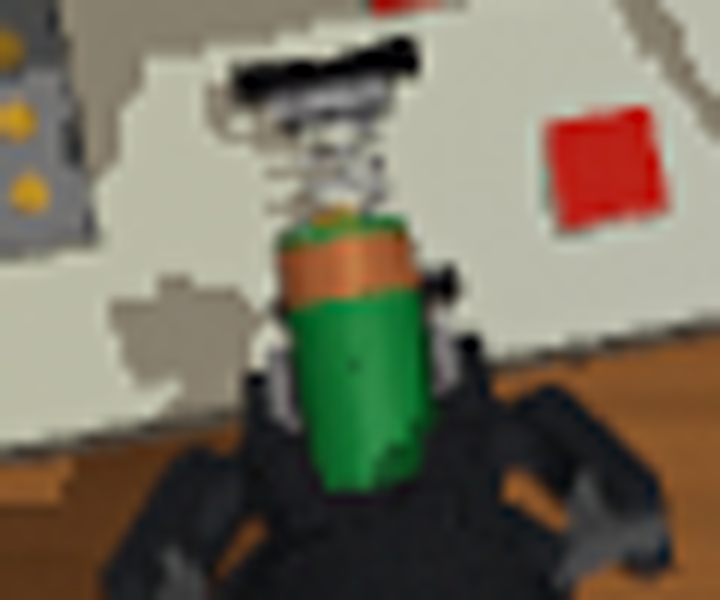

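The cell is held squarely: the button end is at (333,207) in the enlarged top view, about 3 mm further forward in the grip than planned, and I'll account for that. Now I'll load it under the lid.

```bash
cat >> h.py <<'E'
LA=att(55,s=-1)
def cellto(m,z,y=31,v=.1,c=None):
    r=manip.move_l(tcp(B(m+2,y,z),LA,.003),LA,v=v,contact_N=c)
    o=manip.observe();g=o["ee_pos"]-o["tcp_rot"][:,0]*(manip.pinch_z+.003);b=Rz(YAW).T@(g-BC)*1e3
    print(f"to {m},{z}: hit {r} mid {b[0]-2:.1f} y {b[1]:.1f} z {b[2]:.1f} F_box {(Rz(YAW).T@o['contact_force']).round(1)} t {o['time_s']:.1f}")
    return r
E
python3 - <<'E'
from h import *
for a in((-60,118),(23,94),(23,68)):
    if cellto(*a,v=.12,c=12): break
snap("12")
E
python3 -c "
import cv2,numpy as np
a=cv2.imread('pics/scene_12.png')[120:280,240:420];b=cv2.imread('pics/top_12.png')[100:260,230:410]
cv2.imwrite('pics/z12.png',cv2.resize(np.hstack([a,b]),None,fx=2.2,fy=2.2,interpolation=2))"
```

```text
to -60,118: hit False mid -60.0 y 30.7 z 118.3 F_box [-0.2  0.8 -1.6] t 33.4
to 23,94: hit False mid 22.6 y 31.0 z 94.0 F_box [ 0.5 -0.1 -2.5] t 34.2
to 23,68: hit False mid 22.1 y 31.1 z 67.3 F_box [-0.2 -0.2 -1.7] t 34.6
```

View pics/z12.png

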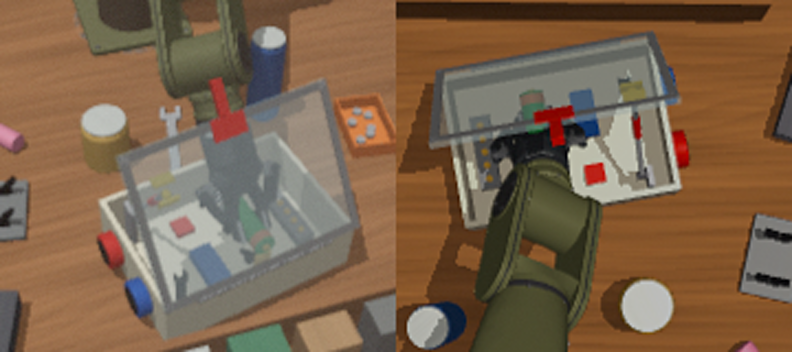

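The cell is inside under the lid with no contact and the lid is undisturbed. Next: push it back against the spring, then down.

```bash
python3 - <<'E'
from h import *
for m in(14,8,3.5):
    if cellto(m,68,v=.05,c=10): break
for z in(60,52,47):
    if cellto(3.5,z,v=.05,c=9): break
else: cellto(3.5,44,v=.03,c=6)
snap("13")
E
python3 -c "
import cv2,numpy as np
a=cv2.imread('pics/scene_13.png')[190:260,310:390];b=cv2.imread('pics/top_13.png')[120:190,260:340]
cv2.imwrite('pics/z13.png',cv2.resize(np.hstack([a,b]),None,fx=5,fy=5,interpolation=2))"
```

```text
to 14,68: hit False mid 14.4 y 30.8 z 69.1 F_box [ 1.2  0.6 -1.4] t 35.0
to 8,68: hit False mid 8.3 y 30.9 z 68.7 F_box [ 3.7  0.3 -0.8] t 35.3
to 3.5,68: hit False mid 4.0 y 30.9 z 68.6 F_box [ 4.7  0.5 -1.3] t 35.5
to 3.5,60: hit False mid 3.6 y 30.8 z 59.6 F_box [ 4.5 -1.3 -1.8] t 35.9
to 3.5,52: hit False mid 3.2 y 31.0 z 51.3 F_box [ 5.  -1.2 -3.1] t 36.2
to 3.5,47: hit False mid 3.7 y 30.9 z 46.9 F_box [ 5.2 -1.  -1.4] t 36.4
to 3.5,44: hit False mid 4.9 y 30.1 z 45.8 F_box [ 1.9 -2.8  5.5] t 36.7
```

View pics/z13.png

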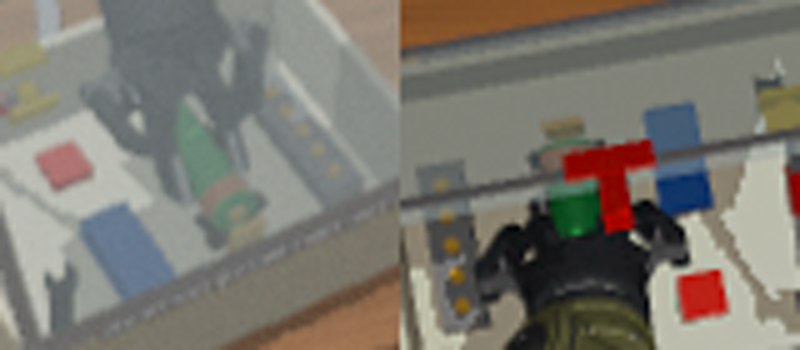

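The cell touches down at z of about 45.5, with a 7 N rise in force. The brass post is visible just beyond the button at (562,125) in the top half. I'll ease it forward to the post and release.

```bash
python3 - <<'E'
from h import *
cellto(7.5,44.8,y=30.5,v=.03,c=10)
manip.wait(.2);st()
manip.move_gripper(.052);o=st("open")
A=o["tcp_rot"];manip.wait(.3)
manip.move_l(o["ee_pos"]-A[:,0]*.06,v=.12,contact_N=10);st()
manip.move_l(o["ee_pos"]-A[:,0]*.19,v=.25,contact_N=12);st()
manip.move_l(B(-330,-20,330),att(75,s=-1),v=.3);st()
snap("14")
E
python3 -c "
import cv2,numpy as np
a=cv2.imread('pics/scene_14.png')[190:260,310:390];b=cv2.imread('pics/top_14.png')[120:190,260:340]
cv2.imwrite('pics/z14.png',cv2.resize(np.hstack([a,b]),None,fx=5,fy=5,interpolation=2))"
```

```text
to 7.5,44.8: hit False mid 8.2 y 30.0 z 45.7 F_box [-0.2 -2.2  4.9] t 37.0
 t 37.25 F [ 1.58 -2.75  5.6 ] gap 0.0328 tcp [0.6289 0.0229 0.028 ]
open t 37.58 F [-0.03 -0.44 -1.03] gap 0.052 tcp [0.6268 0.0236 0.0257]
 t 38.52 F [-0.17  0.74  0.35] gap 0.0522 tcp [0.5932 0.017  0.0749]
 t 39.19 F [-0.11  0.14 -0.82] gap 0.0517 tcp [0.5201 0.0028 0.1804]
 t 40.3 F [ 0.77  0.14 -0.63] gap 0.0521 tcp [ 0.2925 -0.093   0.3282]
```

View pics/z14.png

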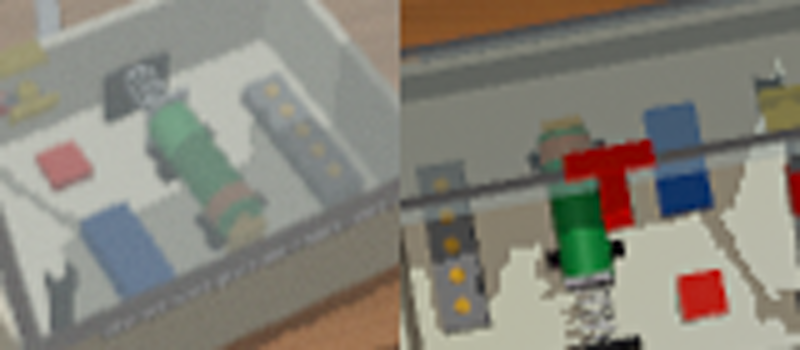

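View pics/scene_14.png

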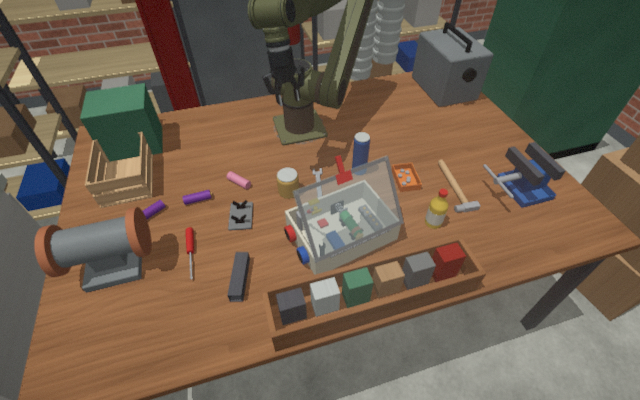

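The cell lies in both saddles: plain end at (588,283) against the spring and button at (562,125) by the post. I'll check its position numerically.

```bash
python3 - <<'E'
from h import *
t=cv2.imread("pics/top_14.png");s=cv2.imread("pics/scene_14.png")
cv2.imwrite("pics/zz14.png",np.hstack([cv2.resize(s[195:245,320:365],None,fx=8,fy=8,interpolation=2),cv2.resize(t[135:185,275:320],None,fx=8,fy=8,interpolation=2)]))
D=lambda n,l:(((proj(n,B(*l))-([320,195] if n=="scene" else [275,135])+.5)*8)+([0,0] if n=="scene" else [360,0])).round(0)
for l in((-40,30,45),(-40,30,62),(56,30,45),(56,30,62),(60,30,45),(63,30,46),(10,13,45),(10,47,45)):print(l,D("scene",l),D("top",l))
for l in((10,30,45),):print(l,D("scene",l),D("top",l))
print("lid corner",[proj(n,lidpt(.95,224,8,-158)) for n in("scene","top")])
E
```

```text
(-40, 30, 45) [188. 151.] [541. 331.]
(-40, 30, 62) [190. 126.] [538. 326.]
(56, 30, 45) [305. 311.] [499.  97.]
(56, 30, 62) [308. 286.] [496.  90.]
(60, 30, 45) [311. 318.] [497.  88.]
(63, 30, 46) [315. 322.] [495.  80.]
(10, 13, 45) [213. 248.] [560. 201.]
(10, 47, 45) [283. 218.] [477. 217.]
(10, 30, 45) [248. 233.] [519. 209.]
lid corner [array([292.0091, 190.9416]), array([358.7649, 145.3343])]
```

View pics/zz14.png

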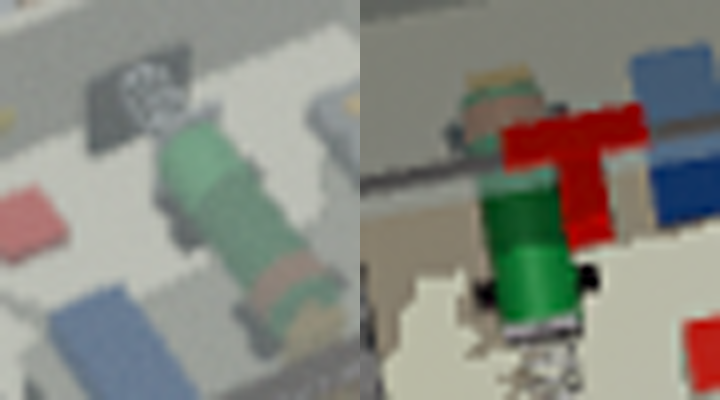

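```bash
python3 - <<'E'
from h import *
from station import sign_off
a=plane("top",275+(542-360)/8-.44,135+322/8-.44,.062)
X,r=tri(("top",275+(542-360)/8-.44,135+322/8-.44),("scene",320+193/8-.44,195+123/8-.44));print("plain end top edge box",Rz(YAW).T@(X-BC)*1e3,r)
snap("15")
d=cv2.absdiff(cv2.imread("pics/top_14.png"),cv2.imread("pics/top_15.png"));print("change 14->15",d.max(), (d>40).sum())
print(sign_off());st()
E
```

```text
plain end top edge box [-38.4949  29.2747  65.2699] [np.float64(1.4249590651972073), np.float64(1.4249590651972261)]
change 14->15 54 5
the job is handed in; nothing more can be done
None
the job is handed in; nothing more can be done
```

I opened the lid by its red tab and swung the rod up. I then lowered the lid by the tab until the rod's tip sat in the yellow slot. The green cell is loaded in the box and the job was handed in at about 40 s. The sign-off reports no verdict.

**Lid and rod:**
- After release the lid did not move and the rod carries it, with the tip seen between the two yellow lips.
- My two lid-angle estimates disagree slightly: about 0.945 rad from the camera and about 0.98 rad from the arm position, against an expected 0.95.
- The rod was left at about 0.93 rad. That is lower than the 0.97 rad I aimed for, but inside the 0.9–1.05 rad band.
- While lowering, I kept pressing after the lid had seated, and the wrist force reached about 26 N before I eased off. The limit is 120 N.

**Cell:**
- The last pictures show it lying in both saddles, button at the brass post and plain end on the spring.
- By my measurement the top edge of the plain end is at box (-38.5, 29, 65) mm, against an ideal (-40, 30, 62). The rays missed each other by about 1.5 mm each, so this is within my measuring error. The touchdown force and height also fit a full seat.
- I did not press down on the cell as a final check.

**Bystanders:** none looks moved in the final pictures, judged by eye. The largest force I read while carrying and loading the cell was about 12 N, when the jaws closed on it in the stand.

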